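Rake the sediment lumps out over the drying tray

ROBOT

A 6-joint arm with a two-finger parallel gripper is mounted at the origin on the work surface. World frame = base frame: x ahead of the robot, y to its left, z up, the work surface at z = 0. Lengths are in m, angles in rad, forces in N, time in s.
With the tool pointing down it reaches from about 0.35 to 0.875 m from the base axis. Payload 4.2 kg.
Tool frame: the origin (TCP) lies midway between the tips of the shut fingers; the grasp point (between the pads) lies 19 mm behind it; z points along the fingers, y is the line along which they close (so a half turn about z gives the same grasp; the last joint's range is limited). The gripper opens to 85 mm and grips with 20 to 120 N. Pads are 22 mm wide; open, the fingers measure 114 mm over their backs; the gripper's body (76 mm by 85 mm) begins 54 mm behind the grasp point. The pads swing forward as they close: fully open they stand 13 mm farther back than shut.
Start: joints at [1.512, 0.385, 0.008, 0, -1.194, -0.259], TCP at [0.195, 0.594, 0.207] pointing down, gripper open.
Joint ranges: [-3.14, 3.14], [-1.21, 2.06], [-1.07, 1.41], [-3.16, 2.05], [-2.99, -0.16], [-3.1, 3.1]. Speed limits (rad/s): [2.79, 2.79, 3.14, 3.14, 3.14, 3.14].

INTERFACE

Orientations are given as [roll, pitch, yaw] about the fixed x, y, z axes, in that order (R = Rz(yaw) Ry(pitch) Rx(roll)).
In Python, from station import bot gives the robot as it stands.
- The arm moves only by the shell command python3 -m creep 'ROWS' [FORCE]. ROWS is a JSON object of lists of equal length, an entry for each row: "jaw": the finger opening in m, from 0 to 0.0854; "translation": the shift along the tool's x, y, z in m, a list of three; "roll": the turn about the tool's z in rad. In form: {"jaw": [jaw, ...], "translation": [[tx, ty, tz], ...], "roll": [roll, ...]}. A call has 1 to 20 rows; each row shifts and turns the commanded pose from where the row before left it, along the tool's axes as they then stand; what a row does not reach is not made up. A row lasts 1/10 s, in which the tool goes at most 50 mm and 8.59 degrees, less where a joint would pass 70% of its speed; a pose out of reach is approached as far as the arm can. A call is refused whole if a number of a shift passes 0.05 or a number of a turn 0.15, either way. A call with a gripper value outside its range is refused whole. The fingers move at their own pace and stop on an object; FORCE is the grip in N (left out, the last holds). Time passes only in rows, so rows that do not move let the fingers close. It gives the time, the measured TCP pose, the force, the opening and the grip force at its end, in the units of the state.
- bot.get_state(): the state, without advancing time (a new reading comes with each control period).
- bot.read_camera(name): name is "side" or "top" or "wrist"; returns the picture (420x560x3 uint8, red, green, blue); there is no depth.
- bot.camera_info(name): a dict with "intrinsics" (3x3 intrinsics, pixels), "position" and "orientation" of the camera in the world; the wrist camera has in their place "tool_from_camera" (4x4, takes a point from camera to tool coordinates, whose origin is the TCP and whose axes are the flange's). Camera axes: x right, y up, looking along -z (the intrinsics and any distortion apply to the point x, -y, -z); pixel columns grow to the right and rows downward; lengths in m; the calibration is good to about 2 mm. A picture is of the moment at which its call begins: read the wrist's pose just before it. camera_info takes no time and is no camera call.
- bot.job_done(): hands the job in; it is judged then, once.
The state is a dict: "time": time; "joint_pos": joint angles; "qd": joint speeds; "joint_efforts": joint torques, N m; "eef_pos": TCP position; "eef_rot": TCP orientation; "contact_force": force on the tool from outside, world axes, zero at the start; "moment": the same for the moment, N m; "grip_width": opening from 0.0 (shut) to 1.0 (fully open); "finger_force": force on a finger pad.
Only numpy, scipy, OpenCV 4.12 (cv2) and the standard library are available. Lean on these libraries where they do the work, as an engineer would, in place of code of your own. Each camera call takes 0.05 s, during which the arm holds its last target. There are 200 camera calls.

TASK

Take the little rake from its rest and rake the heaped sediment lumps out over the drying tray into one even layer: none on top of another, and at least one lump lying in each of the six marked squares. Move the lumps with the rake only, do not strike the humidity probe in the middle of the bed, and leave the other things on the bench where they are. Then put the rake back on its rest as it was.

Things in the scene. Friction and masses are not known exactly. Their poses are not given: they have to be found in the camera images.
- bed (a point): Centre of the fixed white drying tray's bed, on its surface, 28 mm above the table. The level bed is 180 mm along this point's x, 270 mm along y; the blue rim round it is 8 mm thick and 18 mm higher. Flat black lines mark six squares of 90 mm: two along x (line at x = 0), three along y (lines at y = -45 and +45 mm). Axes turn with the tray.
- probe: Green humidity probe standing fixed in the middle of the bed: upright cylinder 18 mm in diameter and 38 mm high (the top 8 mm is 12 mm wide); origin at its foot on the bed.
- rake: Hand rake, 0.12 kg. Origin midway between the tips of its five tines; z up in use and on its rest; handle towards its -x. At x = 0: a comb 46 mm wide in y, steel tines 4 mm thick, 10.5 mm apart, 34 mm long, under a red bar 8 mm thick (z = 34 to 44 mm), all symmetric about x = 0. A thin bent neck leads from the bar to the handle.
- rest_foot (a point): Fixed grey rake rest: where the rake's origin lies when it is home, 6 mm above the table on a base plate; axes agree with the rake's. The tines stand here; the handle's rear lies in an upright fork, 18 mm thick, at x = -128 mm: slot 30 mm wide, slot floor 81, prong tops 97 mm above this point. Put in and take out straight upwards. On the left or right of the tray.
- rake_handle (a point): Centre of the rake's wooden handle at the centre of mass, where to grip it across its width, from above: 73 mm behind (rake -x) and 90 mm above the rake's origin. The handle is 16 mm wide (y), 18 mm high, from x = -35 to -150 mm of the rake, with a black rubber sleeve 19 mm wide, 30 mm high and 44 mm long about this point. A firm grip (40 N or more) keeps it from pitching.
- rack: Fixed yellow vial rack, 170 x 75 mm, 84 mm high, from x = -145 to 25 mm and y = -38 to 38 mm of its origin, which lies on the table. On the side opposite to the rest; do not hit it.
- cup: White foam cup, loose, 72 mm in diameter, 88 mm high; origin under its centre. Leave alone.
- red_bottle: Red bottle, loose, 34 mm in diameter, 70 mm high; origin under its centre. Leave alone.
- dark_bottle: Dark green bottle, loose, 34 mm in diameter, 70 mm high; origin under its centre. Leave alone.
- brush: Small brush lying on the table, about 150 mm long along its x, low. Leave alone.
- tweezers: Dark steel tweezers lying on the table, 110 mm long along x, 6 mm high; origin under the middle. Leave alone.
- lump0: Loose orange-brown lump of hard sediment, a rounded block 27 x 26 x 24 mm, about 30 g; origin at its centre, 12 mm above the bed when it lies flat (up to 15 mm on a side). Starts in the bottom layer of the heap: six in two rows of three across the bed, some 12 mm clear between the rows and 10 mm within a row. The heap is near one end of the bed (either).
- lump1: Loose grey lump of hard sediment, a rounded block 25 x 28 x 24 mm, about 30 g; origin at its centre, 12 mm above the bed when it lies flat (up to 15 mm on a side). Starts in the bottom layer of the heap: six in two rows of three across the bed, some 12 mm clear between the rows and 10 mm within a row. The heap is near one end of the bed (either).
- lump2: Loose brick-red lump of hard sediment, a rounded block 28 x 25 x 24 mm, about 30 g; origin at its centre, 12 mm above the bed when it lies flat (up to 15 mm on a side). Starts in the bottom layer of the heap: six in two rows of three across the bed, some 12 mm clear between the rows and 10 mm within a row. The heap is near one end of the bed (either).
- lump3: Loose tan lump of hard sediment, a rounded block 26 x 27 x 24 mm, about 30 g; origin at its centre, 12 mm above the bed when it lies flat (up to 15 mm on a side). Starts in the bottom layer of the heap: six in two rows of three across the bed, some 12 mm clear between the rows and 10 mm within a row. The heap is near one end of the bed (either).
- lump4: Loose orange-brown lump of hard sediment, a rounded block 27 x 25 x 24 mm, about 30 g; origin at its centre, 12 mm above the bed when it lies flat (up to 15 mm on a side). Starts in the bottom layer of the heap: six in two rows of three across the bed, some 12 mm clear between the rows and 10 mm within a row. The heap is near one end of the bed (either).
- lump5: Loose grey lump of hard sediment, a rounded block 25 x 26 x 24 mm, about 30 g; origin at its centre, 12 mm above the bed when it lies flat (up to 15 mm on a side). Starts in the bottom layer of the heap: six in two rows of three across the bed, some 12 mm clear between the rows and 10 mm within a row. The heap is near one end of the bed (either).
- lump6: Loose brick-red lump of hard sediment, a rounded block 27 x 30 x 24 mm, about 30 g; origin at its centre, 12 mm above the bed when it lies flat (up to 15 mm on a side). Starts on top of the heap, bridging the two rows, centre 36 mm above the bed. The heap is near one end of the bed (either).
- lump7: Loose tan lump of hard sediment, a rounded block 26 x 30 x 24 mm, about 30 g; origin at its centre, 12 mm above the bed when it lies flat (up to 15 mm on a side). Starts on top of the heap, bridging the two rows, centre 36 mm above the bed. The heap is near one end of the bed (either).

How it is judged:
On the way, in this order (a step that is already met when the one before it is completed fails the run):
1. the rake has been taken off its rest (distance between rake and rest_foot above 0.1 m), for 0.1 s.
2. with the rake still off its rest, all lumps lie in one layer on the bed and every square has a lump (((x of lump0 in the frame of bed between -0.09 and 0.004 m and y of lump0 in the frame of bed between -0.135 and -0.041 m) or (x of lump1 in the frame of bed between -0.09 and 0.004 m and y of lump1 in the frame of bed between -0.135 and -0.041 m) or (x of lump2 in the frame of bed between -0.09 and 0.004 m and y of lump2 in the frame of bed between -0.135 and -0.041 m) or (x of lump3 in the frame of bed between -0.09 and 0.004 m and y of lump3 in the frame of bed between -0.135 and -0.041 m) or (x of lump4 in the frame of bed between -0.09 and 0.004 m and y of lump4 in the frame of bed between -0.135 and -0.041 m) or (x of lump5 in the frame of bed between -0.09 and 0.004 m and y of lump5 in the frame of bed between -0.135 and -0.041 m) or (x of lump6 in the frame of bed between -0.09 and 0.004 m and y of lump6 in the frame of bed between -0.135 and -0.041 m) or (x of lump7 in the frame of bed between -0.09 and 0.004 m and y of lump7 in the frame of bed between -0.135 and -0.041 m)) and ((x of lump0 in the frame of bed between -0.09 and 0.004 m and y of lump0 in the frame of bed between -0.049 and 0.049 m) or (x of lump1 in the frame of bed between -0.09 and 0.004 m and y of lump1 in the frame of bed between -0.049 and 0.049 m) or (x of lump2 in the frame of bed between -0.09 and 0.004 m and y of lump2 in the frame of bed between -0.049 and 0.049 m) or (x of lump3 in the frame of bed between -0.09 and 0.004 m and y of lump3 in the frame of bed between -0.049 and 0.049 m) or (x of lump4 in the frame of bed between -0.09 and 0.004 m and y of lump4 in the frame of bed between -0.049 and 0.049 m) or (x of lump5 in the frame of bed between -0.09 and 0.004 m and y of lump5 in the frame of bed between -0.049 and 0.049 m) or (x of lump6 in the frame of bed between -0.09 and 0.004 m and y of lump6 in the frame of bed between -0.049 and 0.049 m) or (x of lump7 in the frame of bed between -0.09 and 0.004 m and y of lump7 in the frame of bed between -0.049 and 0.049 m)) and ((x of lump0 in the frame of bed between -0.09 and 0.004 m and y of lump0 in the frame of bed between 0.041 and 0.135 m) or (x of lump1 in the frame of bed between -0.09 and 0.004 m and y of lump1 in the frame of bed between 0.041 and 0.135 m) or (x of lump2 in the frame of bed between -0.09 and 0.004 m and y of lump2 in the frame of bed between 0.041 and 0.135 m) or (x of lump3 in the frame of bed between -0.09 and 0.004 m and y of lump3 in the frame of bed between 0.041 and 0.135 m) or (x of lump4 in the frame of bed between -0.09 and 0.004 m and y of lump4 in the frame of bed between 0.041 and 0.135 m) or (x of lump5 in the frame of bed between -0.09 and 0.004 m and y of lump5 in the frame of bed between 0.041 and 0.135 m) or (x of lump6 in the frame of bed between -0.09 and 0.004 m and y of lump6 in the frame of bed between 0.041 and 0.135 m) or (x of lump7 in the frame of bed between -0.09 and 0.004 m and y of lump7 in the frame of bed between 0.041 and 0.135 m)) and ((x of lump0 in the frame of bed between -0.004 and 0.09 m and y of lump0 in the frame of bed between -0.135 and -0.041 m) or (x of lump1 in the frame of bed between -0.004 and 0.09 m and y of lump1 in the frame of bed between -0.135 and -0.041 m) or (x of lump2 in the frame of bed between -0.004 and 0.09 m and y of lump2 in the frame of bed between -0.135 and -0.041 m) or (x of lump3 in the frame of bed between -0.004 and 0.09 m and y of lump3 in the frame of bed between -0.135 and -0.041 m) or (x of lump4 in the frame of bed between -0.004 and 0.09 m and y of lump4 in the frame of bed between -0.135 and -0.041 m) or (x of lump5 in the frame of bed between -0.004 and 0.09 m and y of lump5 in the frame of bed between -0.135 and -0.041 m) or (x of lump6 in the frame of bed between -0.004 and 0.09 m and y of lump6 in the frame of bed between -0.135 and -0.041 m) or (x of lump7 in the frame of bed between -0.004 and 0.09 m and y of lump7 in the frame of bed between -0.135 and -0.041 m)) and ((x of lump0 in the frame of bed between -0.004 and 0.09 m and y of lump0 in the frame of bed between -0.049 and 0.049 m) or (x of lump1 in the frame of bed between -0.004 and 0.09 m and y of lump1 in the frame of bed between -0.049 and 0.049 m) or (x of lump2 in the frame of bed between -0.004 and 0.09 m and y of lump2 in the frame of bed between -0.049 and 0.049 m) or (x of lump3 in the frame of bed between -0.004 and 0.09 m and y of lump3 in the frame of bed between -0.049 and 0.049 m) or (x of lump4 in the frame of bed between -0.004 and 0.09 m and y of lump4 in the frame of bed between -0.049 and 0.049 m) or (x of lump5 in the frame of bed between -0.004 and 0.09 m and y of lump5 in the frame of bed between -0.049 and 0.049 m) or (x of lump6 in the frame of bed between -0.004 and 0.09 m and y of lump6 in the frame of bed between -0.049 and 0.049 m) or (x of lump7 in the frame of bed between -0.004 and 0.09 m and y of lump7 in the frame of bed between -0.049 and 0.049 m)) and ((x of lump0 in the frame of bed between -0.004 and 0.09 m and y of lump0 in the frame of bed between 0.041 and 0.135 m) or (x of lump1 in the frame of bed between -0.004 and 0.09 m and y of lump1 in the frame of bed between 0.041 and 0.135 m) or (x of lump2 in the frame of bed between -0.004 and 0.09 m and y of lump2 in the frame of bed between 0.041 and 0.135 m) or (x of lump3 in the frame of bed between -0.004 and 0.09 m and y of lump3 in the frame of bed between 0.041 and 0.135 m) or (x of lump4 in the frame of bed between -0.004 and 0.09 m and y of lump4 in the frame of bed between 0.041 and 0.135 m) or (x of lump5 in the frame of bed between -0.004 and 0.09 m and y of lump5 in the frame of bed between 0.041 and 0.135 m) or (x of lump6 in the frame of bed between -0.004 and 0.09 m and y of lump6 in the frame of bed between 0.041 and 0.135 m) or (x of lump7 in the frame of bed between -0.004 and 0.09 m and y of lump7 in the frame of bed between 0.041 and 0.135 m)) and x of lump0 in the frame of bed between -0.09 and 0.09 m and y of lump0 in the frame of bed between -0.135 and 0.135 m and z of each of lump0, lump1, lump2, lump3, lump4, lump5, lump6, lump7 in the frame of bed below 0.021 m and x of lump1 in the frame of bed between -0.09 and 0.09 m and y of lump1 in the frame of bed between -0.135 and 0.135 m and x of lump2 in the frame of bed between -0.09 and 0.09 m and y of lump2 in the frame of bed between -0.135 and 0.135 m and x of lump3 in the frame of bed between -0.09 and 0.09 m and y of lump3 in the frame of bed between -0.135 and 0.135 m and x of lump4 in the frame of bed between -0.09 and 0.09 m and y of lump4 in the frame of bed between -0.135 and 0.135 m and x of lump5 in the frame of bed between -0.09 and 0.09 m and y of lump5 in the frame of bed between -0.135 and 0.135 m and x of lump6 in the frame of bed between -0.09 and 0.09 m and y of lump6 in the frame of bed between -0.135 and 0.135 m and x of lump7 in the frame of bed between -0.09 and 0.09 m and y of lump7 in the frame of bed between -0.135 and 0.135 m and distance between rake and rest_foot above 0.1 m), for 0.2 s.
At the end, for the whole second after the job is handed in: All lumps inside the rim in one layer (centres under 21 mm above the bed), a lump's centre in each of the six squares (4 mm over an inner line counts), and the rake back on its rest: origin within 20 mm of the rest point, upright within 0.12 rad, turned under 0.2 rad, all at rest (((x of lump0 in the frame of bed between -0.09 and 0.004 m and y of lump0 in the frame of bed between -0.135 and -0.041 m) or (x of lump1 in the frame of bed between -0.09 and 0.004 m and y of lump1 in the frame of bed between -0.135 and -0.041 m) or (x of lump2 in the frame of bed between -0.09 and 0.004 m and y of lump2 in the frame of bed between -0.135 and -0.041 m) or (x of lump3 in the frame of bed between -0.09 and 0.004 m and y of lump3 in the frame of bed between -0.135 and -0.041 m) or (x of lump4 in the frame of bed between -0.09 and 0.004 m and y of lump4 in the frame of bed between -0.135 and -0.041 m) or (x of lump5 in the frame of bed between -0.09 and 0.004 m and y of lump5 in the frame of bed between -0.135 and -0.041 m) or (x of lump6 in the frame of bed between -0.09 and 0.004 m and y of lump6 in the frame of bed between -0.135 and -0.041 m) or (x of lump7 in the frame of bed between -0.09 and 0.004 m and y of lump7 in the frame of bed between -0.135 and -0.041 m)) and ((x of lump0 in the frame of bed between -0.09 and 0.004 m and y of lump0 in the frame of bed between -0.049 and 0.049 m) or (x of lump1 in the frame of bed between -0.09 and 0.004 m and y of lump1 in the frame of bed between -0.049 and 0.049 m) or (x of lump2 in the frame of bed between -0.09 and 0.004 m and y of lump2 in the frame of bed between -0.049 and 0.049 m) or (x of lump3 in the frame of bed between -0.09 and 0.004 m and y of lump3 in the frame of bed between -0.049 and 0.049 m) or (x of lump4 in the frame of bed between -0.09 and 0.004 m and y of lump4 in the frame of bed between -0.049 and 0.049 m) or (x of lump5 in the frame of bed between -0.09 and 0.004 m and y of lump5 in the frame of bed between -0.049 and 0.049 m) or (x of lump6 in the frame of bed between -0.09 and 0.004 m and y of lump6 in the frame of bed between -0.049 and 0.049 m) or (x of lump7 in the frame of bed between -0.09 and 0.004 m and y of lump7 in the frame of bed between -0.049 and 0.049 m)) and ((x of lump0 in the frame of bed between -0.09 and 0.004 m and y of lump0 in the frame of bed between 0.041 and 0.135 m) or (x of lump1 in the frame of bed between -0.09 and 0.004 m and y of lump1 in the frame of bed between 0.041 and 0.135 m) or (x of lump2 in the frame of bed between -0.09 and 0.004 m and y of lump2 in the frame of bed between 0.041 and 0.135 m) or (x of lump3 in the frame of bed between -0.09 and 0.004 m and y of lump3 in the frame of bed between 0.041 and 0.135 m) or (x of lump4 in the frame of bed between -0.09 and 0.004 m and y of lump4 in the frame of bed between 0.041 and 0.135 m) or (x of lump5 in the frame of bed between -0.09 and 0.004 m and y of lump5 in the frame of bed between 0.041 and 0.135 m) or (x of lump6 in the frame of bed between -0.09 and 0.004 m and y of lump6 in the frame of bed between 0.041 and 0.135 m) or (x of lump7 in the frame of bed between -0.09 and 0.004 m and y of lump7 in the frame of bed between 0.041 and 0.135 m)) and ((x of lump0 in the frame of bed between -0.004 and 0.09 m and y of lump0 in the frame of bed between -0.135 and -0.041 m) or (x of lump1 in the frame of bed between -0.004 and 0.09 m and y of lump1 in the frame of bed between -0.135 and -0.041 m) or (x of lump2 in the frame of bed between -0.004 and 0.09 m and y of lump2 in the frame of bed between -0.135 and -0.041 m) or (x of lump3 in the frame of bed between -0.004 and 0.09 m and y of lump3 in the frame of bed between -0.135 and -0.041 m) or (x of lump4 in the frame of bed between -0.004 and 0.09 m and y of lump4 in the frame of bed between -0.135 and -0.041 m) or (x of lump5 in the frame of bed between -0.004 and 0.09 m and y of lump5 in the frame of bed between -0.135 and -0.041 m) or (x of lump6 in the frame of bed between -0.004 and 0.09 m and y of lump6 in the frame of bed between -0.135 and -0.041 m) or (x of lump7 in the frame of bed between -0.004 and 0.09 m and y of lump7 in the frame of bed between -0.135 and -0.041 m)) and ((x of lump0 in the frame of bed between -0.004 and 0.09 m and y of lump0 in the frame of bed between -0.049 and 0.049 m) or (x of lump1 in the frame of bed between -0.004 and 0.09 m and y of lump1 in the frame of bed between -0.049 and 0.049 m) or (x of lump2 in the frame of bed between -0.004 and 0.09 m and y of lump2 in the frame of bed between -0.049 and 0.049 m) or (x of lump3 in the frame of bed between -0.004 and 0.09 m and y of lump3 in the frame of bed between -0.049 and 0.049 m) or (x of lump4 in the frame of bed between -0.004 and 0.09 m and y of lump4 in the frame of bed between -0.049 and 0.049 m) or (x of lump5 in the frame of bed between -0.004 and 0.09 m and y of lump5 in the frame of bed between -0.049 and 0.049 m) or (x of lump6 in the frame of bed between -0.004 and 0.09 m and y of lump6 in the frame of bed between -0.049 and 0.049 m) or (x of lump7 in the frame of bed between -0.004 and 0.09 m and y of lump7 in the frame of bed between -0.049 and 0.049 m)) and ((x of lump0 in the frame of bed between -0.004 and 0.09 m and y of lump0 in the frame of bed between 0.041 and 0.135 m) or (x of lump1 in the frame of bed between -0.004 and 0.09 m and y of lump1 in the frame of bed between 0.041 and 0.135 m) or (x of lump2 in the frame of bed between -0.004 and 0.09 m and y of lump2 in the frame of bed between 0.041 and 0.135 m) or (x of lump3 in the frame of bed between -0.004 and 0.09 m and y of lump3 in the frame of bed between 0.041 and 0.135 m) or (x of lump4 in the frame of bed between -0.004 and 0.09 m and y of lump4 in the frame of bed between 0.041 and 0.135 m) or (x of lump5 in the frame of bed between -0.004 and 0.09 m and y of lump5 in the frame of bed between 0.041 and 0.135 m) or (x of lump6 in the frame of bed between -0.004 and 0.09 m and y of lump6 in the frame of bed between 0.041 and 0.135 m) or (x of lump7 in the frame of bed between -0.004 and 0.09 m and y of lump7 in the frame of bed between 0.041 and 0.135 m)) and x of lump0 in the frame of bed between -0.09 and 0.09 m and y of lump0 in the frame of bed between -0.135 and 0.135 m and z of each of lump0, lump1, lump2, lump3, lump4, lump5, lump6, lump7 in the frame of bed below 0.021 m and x of lump1 in the frame of bed between -0.09 and 0.09 m and y of lump1 in the frame of bed between -0.135 and 0.135 m and x of lump2 in the frame of bed between -0.09 and 0.09 m and y of lump2 in the frame of bed between -0.135 and 0.135 m and x of lump3 in the frame of bed between -0.09 and 0.09 m and y of lump3 in the frame of bed between -0.135 and 0.135 m and x of lump4 in the frame of bed between -0.09 and 0.09 m and y of lump4 in the frame of bed between -0.135 and 0.135 m and x of lump5 in the frame of bed between -0.09 and 0.09 m and y of lump5 in the frame of bed between -0.135 and 0.135 m and x of lump6 in the frame of bed between -0.09 and 0.09 m and y of lump6 in the frame of bed between -0.135 and 0.135 m and x of lump7 in the frame of bed between -0.09 and 0.09 m and y of lump7 in the frame of bed between -0.135 and 0.135 m and horizontal distance between rake and rest_foot below 0.02 m and z of rake in the frame of rest_foot between -0.005 and 0.006 m and angle between rake's own z axis and vertical below 0.12 rad and angle between the x axis of rake and the x axis of rest_foot, either way round below 0.2 rad and linear speed of each of rake, lump0, lump1, lump2, lump3, lump4, lump5, lump6, lump7 below 0.02 m/s); the robot touches nothing.
It fails at once if a lump is touched by the gripper or arm instead of the rake (contact force between any of the fingers, the arm and lump0 above 1 N or contact force between any of the fingers, the arm and lump1 above 1 N or contact force between any of the fingers, the arm and lump2 above 1 N or contact force between any of the fingers, the arm and lump3 above 1 N or contact force between any of the fingers, the arm and lump4 above 1 N or contact force between any of the fingers, the arm and lump5 above 1 N or contact force between any of the fingers, the arm and lump6 above 1 N or contact force between any of the fingers, the arm and lump7 above 1 N).
It fails at once if the humidity probe is struck by the rake or robot (over 8 N) (contact force between any of the fingers, the arm, rake and probe above 8 N).
It fails at once if one of the other things on the bench is moved more than 30 mm (distance of any of cup, red_bottle, dark_bottle, brush, tweezers from where it was at the start of the episode above 0.03 m).
It fails at once if the vial rack is struck (over 15 N) (contact force between any of the fingers, the arm, rake and rack above 15 N).
It also fails if it takes over 72 s, if anything falls off the work surface, if the arm or the gripper's body presses on something with over 40 N, if the wrist force passes 120 N, or if a joint passes its speed limit or range.

## Working session

There is one attempt and no reset: what is moved stays moved. The work goes in short steps, Python scripts to look and compute and a shell command to move; the robot and the scene stay as the last step left them, time stands still between calls to the robot, and variables do not carry over. Pictures are saved under pics/ and viewed, at most 10 in all, crops included, and the job is handed in when it is done.

```bash
mkdir -p pics; ls; cat > h.py <<'E'
import numpy as np,cv2,json
from station import bot
from scipy.spatial.transform import Rotation as R
def cam(n):
    c=bot.camera_info(n);K=np.array(c['intrinsics'])
    if 'tool_from_camera' in c:
        s=bot.get_state();T=np.array(c['tool_from_camera']);Rt=rot(s['eef_rot'])
        return K,Rt@T[:3,:3],Rt@T[:3,3]+np.array(s['eef_pos'])
    return K,rot(c['orientation']),np.array(c['position'])
def rot(o):
    o=np.array(o)
    return o if o.shape==(3,3) else R.from_euler('xyz',o).as_matrix()
def plane(c,uv,z):
    K,Rc,p=c;uv=np.atleast_2d(np.array(uv,float))
    d=np.c_[uv,np.ones(len(uv))]@np.linalg.inv(K).T
    d=d*[1,-1,-1]@Rc.T
    return p+d*((z-p[2])/d[:,2])[:,None]
def proj(c,P):
    K,Rc,p=c;q=(np.atleast_2d(P)-p)@Rc*[1,-1,-1];q=q@K.T
    return q[:,:2]/q[:,2:]
def snap(n,f=None):
    c=cam(n);im=bot.read_camera(n)
    if f: cv2.imwrite('pics/'+f,im[:,:,::-1])
    return c,im
E
python3 - <<'E'
from h import *
for n in('top','side','wrist'):print(n,bot.camera_info(n))
print(bot.get_state())
a=snap('top')[1];b=snap('side')[1]
cv2.imwrite('pics/a.png',cv2.resize(a,(800,600))[:,:,::-1]);cv2.imwrite('pics/b.png',cv2.resize(b,(800,600))[:,:,::-1])
E
```

```text
pics
top {'intrinsics': array([[520.98405281,   0.        , 281.49942961],
       [  0.        , 520.98405281, 204.51378334],
       [  0.        ,   0.        ,   1.        ]]), 'position': array([0.45831663, 0.0166651 , 1.20981075]), 'orientation': array([ 1.11854015e-01,  7.09906645e-04, -1.55540697e+00])}
side {'intrinsics': array([[456.86341959,   0.        , 276.24195067],
       [  0.        , 456.86341959, 206.89806323],
       [  0.        ,   0.        ,   1.        ]]), 'position': array([0.14708923, 0.59218174, 0.64548206]), 'orientation': array([ 0.92527921,  0.01145732, -2.5539529 ])}
wrist {'intrinsics': array([[304.64541153,   0.        , 275.17539389],
       [  0.        , 304.64541153, 208.99348551],
       [  0.        ,   0.        ,   1.        ]]), 'tool_from_camera': array([[-9.22832900e-05,  9.65675222e-01,  2.59752491e-01,
         6.59490392e-02],
       [ 9.99999858e-01,  2.25387899e-04, -4.82644965e-04,
        -5.02391408e-04],
       [-5.24623352e-04,  2.59752410e-01, -9.65675106e-01,
        -1.67021203e-01],
       [ 0.00000000e+00,  0.00000000e+00,  0.00000000e+00,
         1.00000000e+00]])}
{'time': 0.0, 'joint_pos': array([ 1.51161956e+00,  3.85551553e-01,  6.59283588e-03, -4.86944531e-04,
       -1.19400871e+00, -2.58622403e-01]), 'qd': array([-0.00024208,  0.00111778, -0.00171628,  0.00146784,  0.0020881 ,
       -0.00023429]), 'joint_efforts': array([ 1.34973492e-03, -3.92293203e+01,  1.88402706e+01,  4.18639988e+00,
       -4.56616443e-03,  9.82123076e-07]), 'eef_pos': array([0.1950723 , 0.59308903, 0.20601355]), 'eef_rot': array([ 3.13937802e+00, -1.17916158e-04, -3.17978698e-01]), 'contact_force': array([-0.60680949, -0.05729646,  0.29508616]), 'moment': array([ 0.0116117 ,  0.0094217 , -0.02359584]), 'finger_force': 0.0, 'grip_width': 1.0037962297761007}
```

View pics/a.png

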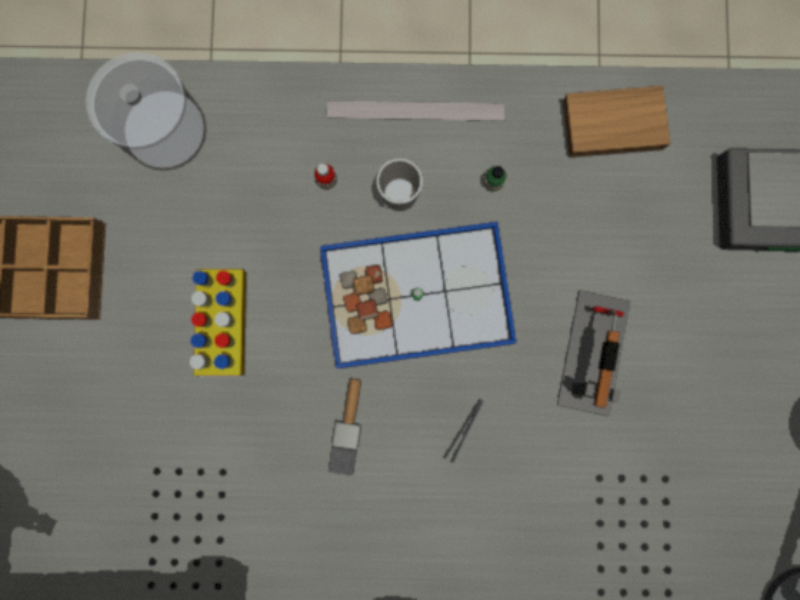

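View pics/b.png

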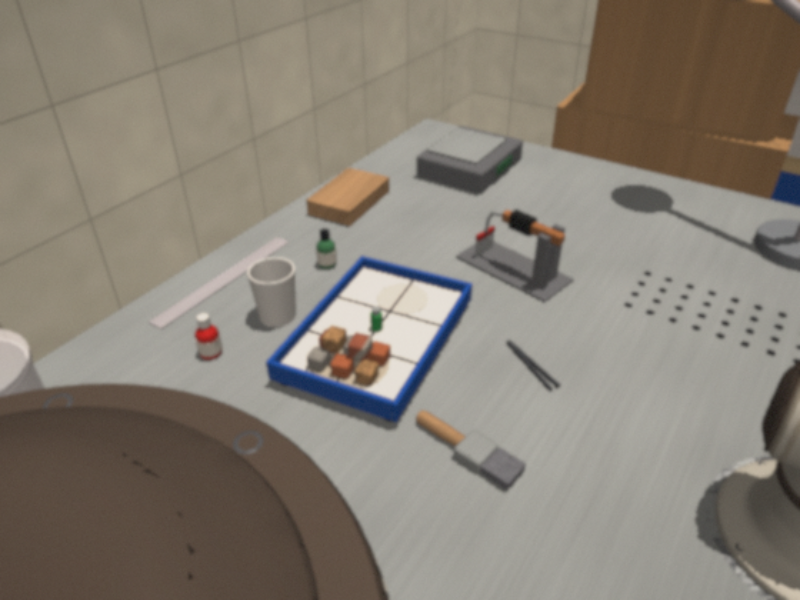

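Top view: the heap sits at the left (+y) end of the tray around (365,298) of the 800-wide picture. The probe is at (417,294), the rake rest on the right with its red bar at (603,311) and sleeve at (608,355). The rack is at left, with brush and tweezers below and the cup and bottles above.

```bash
cat >> h.py <<'E'
def tray(c,im):
    hsv=cv2.cvtColor(im,cv2.COLOR_RGB2HSV)
    m=cv2.inRange(hsv,(105,120,60),(125,255,255))
    cs=max(cv2.findContours(m,cv2.RETR_EXTERNAL,cv2.CHAIN_APPROX_NONE)[0],key=cv2.contourArea)
    P=plane(c,cs[:,0,:],0.046)[:,:2].astype(np.float32)
    return cv2.minAreaRect(P)
E
python3 - <<'E'
from h import *
for n in('top','side'):
    c,im=snap(n)
    print(n,tray(c,im))
    hsv=cv2.cvtColor(im,cv2.COLOR_RGB2HSV)
    if n=='top':
        roi=np.zeros(im.shape[:2],np.uint8);roi[200:295,388:442]=255
        box=(388,200)
    else:
        roi=np.zeros(im.shape[:2],np.uint8);roi[140:210,318:405]=255
    red=(cv2.inRange(hsv,(0,150,80),(5,255,255))|cv2.inRange(hsv,(172,140,80),(180,255,255)))&roi
    wood=cv2.inRange(hsv,(6,110,90),(18,255,255))&roi
    blk=cv2.inRange(hsv,(0,0,0),(180,255,40))&roi
    for nm,m,z in(('red',red,.05),('wood',wood,.105),('blk',blk,.111)):
        for q in cv2.findContours(m,cv2.RETR_EXTERNAL,cv2.CHAIN_APPROX_NONE)[0]:
            if cv2.contourArea(q)>8:
                r=cv2.minAreaRect(q);print(nm,cv2.contourArea(q),r, plane(c,[r[0]],z)[0].round(4))
                if n=='top':print(cv2.minAreaRect(plane(c,q[:,0],z)[:,:2].astype(np.float32)))
    g=cv2.inRange(hsv,(40,70,30),(85,255,255))
    for q in cv2.findContours(g,cv2.RETR_EXTERNAL,cv2.CHAIN_APPROX_NONE)[0]:
        if cv2.contourArea(q)>8:
            r=cv2.boundingRect(q);print('green',r,plane(c,[[r[0]+r[2]/2,r[1]+r[3]/2]],.05)[0])
E
```

```text
top ((0.587068498134613, -0.003552049398422241), (0.19421139359474182, 0.284177303314209), 8.841385841369629)
red 16.5 ((420.0, 216.5), (3.0, 8.0), 90.0) [ 0.5664 -0.2903  0.05  ]
((0.5663573741912842, -0.2902958393096924), (0.006726746913045645, 0.01793491095304489), 0.8773951530456543)
wood 147.5 ((422.42401123046875, 271.6679992675781), (6.976532936096191, 25.49117660522461), 10.30484676361084) [ 0.4448 -0.2792  0.105 ]
((0.4448322355747223, -0.27916646003723145), (0.014567351900041103, 0.05352897197008133), 78.8743667602539)
wood 33.5 ((429.0, 235.0), (6.0, 6.0), 90.0) [ 0.5222 -0.2942  0.105 ]
((0.5221585035324097, -0.2942498028278351), (0.012714042328298092, 0.01298249326646328), 0.8793632388114929)
blk 67.0 ((404.5, 271.5), (9.0, 9.0), 90.0) [ 0.4447 -0.2401  0.111 ]
((0.4446992576122284, -0.24009618163108826), (0.018831074237823486, 0.018787676468491554), 89.42758178710938)
blk 171.5 ((425.7115478515625, 248.9423065185547), (10.394153594970703, 20.003841400146484), 11.309932708740234) [ 0.4924 -0.2852  0.111 ]
((0.4923061728477478, -0.2851550877094269), (0.021706221625208855,
[... 157 characters left out ...]
    ]
side ((0.5770584344863892, 0.009262531995773315), (0.20332211256027222, 0.3067006766796112), 8.959968566894531)
wood 104.5 ((382.5524597167969, 162.02294921875), (23.362009048461914, 7.844596862792969), 23.629377365112305) [ 0.4421 -0.2709  0.105 ]
wood 13.5 ((354.2799987792969, 150.45999145507812), (3.799999952316284, 6.0), 36.869895935058594) [ 0.5182 -0.2837  0.105 ]
blk 108.0 ((363.88665771484375, 155.5051727294922), (14.620985984802246, 9.544254302978516), 23.96249008178711) [ 0.4857 -0.265   0.111 ]
green (260, 220, 7, 12) [0.57698078 0.00634948 0.05      ]
green (223, 168, 10, 8) [ 0.76686534 -0.11560488  0.05      ]
green (348, 110, 10, 11) [ 0.6489773  -0.55567686  0.05      ]
```

```bash
cat >> h.py <<'E'
def go(x,y,z,yaw=None):
    """print tool-axis shift to world TCP target; yaw turn is done after the shift"""
    s=bot.get_state();Rt=rot(s['eef_rot']);d=np.array([x,y,z])-s['eef_pos']
    y0=np.arctan2(Rt[1,0],Rt[0,0])
    print('shift',(Rt.T@d).round(4),'dist',np.linalg.norm(d).round(3),'roll',None if yaw is None else round(-((yaw-y0+np.pi)%(2*np.pi)-np.pi),4),'t',s['time'])
E
python3 -m creep '{"jaw":[0.085,0.085,0.085,0.085,0.085,0.085,0.085,0.085,0.085,0.085,0.085,0.085,0.085,0.085,0.085,0.085,0.085,0.085,0.085,0.085],"translation":[[0.028,0.037,0],[0.028,0.037,0],[0.028,0.037,0],[0.028,0.037,0],[0.028,0.037,0],[0.028,0.037,0],[0.028,0.037,0],[0.028,0.037,0],[0.028,0.037,0],[0.028,0.037,0],[0.028,0.037,0],[0.028,0.037,0],[0.028,0.037,0],[0.028,0.037,0],[0.028,0.037,0],[0.028,0.037,0],[0.028,0.037,0],[0.028,0.037,0],[0.028,0.037,0],[0.028,0.037,0]],"roll":[0,0,0,0,0,0,0,0,0,0,0,0,0,0,0,0,0,0,0,0]}'
python3 - <<'E'
from h import *
c,im=snap('wrist','c.png')
print(proj(c,[[.4924,-.2852,.111],[.564,-.2997,.05]]))
E
```

```text
time: 2.2
eef_pos: [0.4962, -0.2863, 0.2069]
eef_rot: [-3.141, 0.0, -0.318]
contact_force: [0.8, 0.2, 1.0]
grip_width: 0.998
finger_force: 0.0
[[275.80660504 208.04611932]
 [267.27696629 124.31729904]]
```

View pics/c.png

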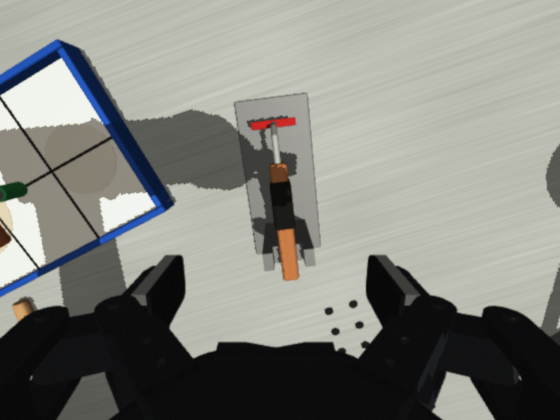

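Close view of the rake: red bar at about (272,123), sleeve at (282,203), handle end at (290,278). It is lying properly in its fork; now masks for precision.

```bash
python3 - <<'E'
from h import *
c=cam('wrist');im=cv2.imread('pics/c.png')[:,:,::-1].copy()
hsv=cv2.cvtColor(im,cv2.COLOR_RGB2HSV)
roi=np.zeros(im.shape[:2],np.uint8);roi[100:285,240:305]=255
red=(cv2.inRange(hsv,(0,190,120),(5,255,255))|cv2.inRange(hsv,(172,190,100),(180,255,255)))&roi
wood=cv2.inRange(hsv,(6,110,60),(18,255,255))&roi
roi[:176]=0;roi[236:]=0
blk=cv2.inRange(hsv,(0,0,0),(180,255,45))&roi
for nm,m,z in(('red',red,.05),('wood',wood,.105),('blk',blk,.111)):
    for q in cv2.findContours(m,cv2.RETR_EXTERNAL,cv2.CHAIN_APPROX_NONE)[0]:
        if cv2.contourArea(q)>30:
            r=cv2.minAreaRect(q);print(nm,cv2.contourArea(q),np.round(r[0]),plane(c,[r[0]],z)[0].round(4),cv2.minAreaRect(plane(c,q[:,0],z)[:,:2].astype(np.float32)))
go(.4924,-.2852,.2)
E
```

```text
red 98.5 [261. 125.] [ 0.5677 -0.2998  0.05  ] ((0.5677382349967957, -0.299808531999588), (0.020781919360160828, 0.006957934238016605), 78.41796875)
red 101.0 [284. 122.] [ 0.5632 -0.3231  0.05  ] ((0.5631648898124695, -0.3230721652507782), (0.02032763510942459, 0.006576973479241133), 78.4182357788086)
wood 778.0 [288. 254.] [ 0.4469 -0.2871  0.105 ] ((0.44630780816078186, -0.2870555520057678), (0.016379551962018013, 0.052656881511211395), 78.38324737548828)
wood 292.0 [278. 172.] [ 0.5237 -0.303   0.105 ] ((0.5236623287200928, -0.30296996235847473), (0.015526206232607365, 0.01723276637494564), 78.40718078613281)
blk 1155.5 [284. 208.] [ 0.4924 -0.2983  0.111 ] ((0.4917251169681549, -0.298328697681427), (0.03556029126048088, 0.0497438907623291), 71.5055923461914)
shift [-0.0076 -0.0043  0.006 ] dist 0.011 roll None t 2.25
```

```bash
python3 -m creep '{"jaw":[0.085,0.085,0.085,0.085,0.085,0.085,0.085,0.085,0.085,0.085,0.085,0.085,0.085,0.085,0.085,0.085,0.085,0.085,0.085,0.085],"translation":[[0,0,0.002],[0,0,0.002],[0,0,0.002],[0,0,0.002],[0,0,0.002],[0,0,0.002],[0,0,0.002],[0,0,0.002],[0,0,0.002],[0,0,0.002],[0,0,0.002],[0,0,0.002],[0,0,0.002],[0,0,0.002],[0,0,0.002],[0,0,0.002],[0,0,0.002],[0,0,0.002],[0,0,0.002],[0,0,0.002]],"roll":[0.145,0.145,0.145,0.145,0.145,0.145,0.145,0.145,0.145,0.145,0.145,0.145,0.145,0.145,0.145,0.145,0.145,0.145,0.145,0.145]}'
python3 - <<'E'
from h import *
print(bot.get_state()['joint_pos'])
go(.4937,-.2967,.13,2.939)
c,im=snap('wrist')
hsv=cv2.cvtColor(im,cv2.COLOR_RGB2HSV)
wood=cv2.inRange(hsv,(6,110,60),(18,255,255))
for q in cv2.findContours(wood,cv2.RETR_EXTERNAL,cv2.CHAIN_APPROX_NONE)[0]:
    if cv2.contourArea(q)>60: print(cv2.contourArea(q),cv2.boundingRect(q),cv2.minAreaRect(plane(c,q[:,0],.105)[:,:2].astype(np.float32)))
E
```

```text
time: 4.25
eef_pos: [0.4958, -0.2841, 0.1668]
eef_rot: [3.141, -0.0, 3.059]
contact_force: [0.5, -0.6, -0.9]
grip_width: 0.996
finger_force: 0.0
[-2.36933606e-01  3.26635921e-01 -1.86042860e-01 -1.35520316e-04
 -1.05856922e+00 -1.41605844e+00]
shift [ 0.0011 -0.0128  0.0368] dist 0.039 roll 0.1203 t 4.25
257.0 (252, 236, 20, 17) ((0.5206237435340881, -0.29673928022384644), (0.015270087867975235, 0.013107032515108585), 78.55420684814453)
1501.0 (259, 106, 28, 77) ((0.44353026151657104, -0.28119325637817383), (0.01556364819407463, 0.0549779087305069), 78.52294921875)
```

```bash
python3 -m creep '{"jaw":[0.085,0.085,0.085],"translation":[[0,0,0],[0,-0.01,0.02],[0,0,0.0]],"roll":[0.12,0,0]}'
python3 - <<'E'
from h import *
go(.4923,-.2936,.077,2.939)
c,im=snap('wrist')
hsv=cv2.cvtColor(im,cv2.COLOR_RGB2HSV)
wood=cv2.inRange(hsv,(6,110,60),(18,255,255))
for q in cv2.findContours(wood,cv2.RETR_EXTERNAL,cv2.CHAIN_APPROX_NONE)[0]:
    if cv2.contourArea(q)>60: print(cv2.contourArea(q),cv2.boundingRect(q),cv2.minAreaRect(plane(c,q[:,0],.105)[:,:2].astype(np.float32)))
E
```

```text
time: 4.6
eef_pos: [0.4922, -0.2937, 0.1447]
eef_rot: [3.14, -0.005, 2.946]
contact_force: [-0.2, 0.8, -0.4]
grip_width: 0.995
finger_force: 0.0
shift [-0.0005  0.      0.0677] dist 0.068 roll 0.0072 t 4.6
297.5 (268, 252, 21, 16) ((0.5206884741783142, -0.296779066324234), (0.01479338388890028, 0.011945856735110283), 78.78012084960938)
1801.5 (267, 108, 24, 84) ((0.4435318410396576, -0.28125032782554626), (0.015604293905198574, 0.054732952266931534), 78.40184020996094)
```

```bash
python3 -m creep '{"jaw":[0.085,0.085,0.085,0.085,0.01,0.01,0.01,0.01,0.01,0.01,0.01,0.01],"translation":[[0,0,0.02],[0,0,0.02],[0,0,0.02],[0,0,0.008],[0,0,0],[0,0,0],[0,0,0],[0,0,0],[0,0,0],[0,0,0],[0,0,0],[0,0,0]],"roll":[0.007,0,0,0,0,0,0,0,0,0,0,0]}' 70
```

```text
time: 5.85
eef_pos: [0.4946, -0.2944, 0.0802]
eef_rot: [-3.141, 0.002, 2.939]
contact_force: [-0.8, 1.4, 6.3]
grip_width: 0.197
finger_force: 68.9
```

```bash
python3 -m creep '{"jaw":[0.01,0.01,0.01,0.01,0.01,0.01,0.01,0.01,0.01,0.01,0.01,0.01,0.01,0.01,0.01,0.01,0.01,0.01,0.01],"translation":[[0,0,-0.02],[0,0,-0.03],[0,0,-0.04],[0,0,-0.04],[0,0,-0.04],[0,-0.015,0],[0,0,0],[0,0,0],[0,0,0],[0,0,0],[0,0,0],[0,0,0],[0,0,0],[0,0,0],[0,0,0],[0,0,0],[0,0,0],[0,0,0],[0,0,0]],"roll":[0,0,0,0,0,0,-0.148,-0.148,-0.148,-0.148,-0.148,-0.148,-0.148,-0.148,-0.148,-0.148,-0.148,-0.148,-0.148]}'
python3 - <<'E'
from h import *
print(bot.get_state()['joint_pos'].round(2))
go(.5,-.2,.25,-1.417)
c,im=snap('top','t1.png');w,jm=snap('wrist','w1.png')
cv2.imwrite('pics/d.png',np.hstack([cv2.resize(im[130:290,200:400],(400,320)),cv2.resize(jm,(400,300),interpolation=3)[np.r_[0:300,[299]*20]]])[:,:,::-1])
E
```

```text
time: 7.75
eef_pos: [0.4903, -0.3085, 0.2473]
eef_rot: [3.139, 0.002, -1.415]
contact_force: [1.0, -0.6, -0.9]
grip_width: 0.19
finger_force: 68.7
[-0.28  0.28 -0.04 -0.   -1.25  0.44]
shift [-0.1057 -0.0264 -0.0025] dist 0.109 roll 0.0019 t 7.75
```

View pics/d.png

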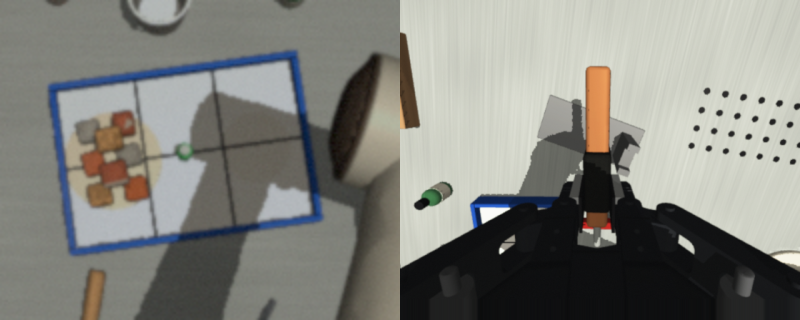

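Crop (left, top camera): eight lumps stacked near the +y end, two (brown 107,138 and brick 114,170) on top; the rake hangs straight in the hand (right).

```bash
cat >> h.py <<'E'
BED=np.array([.587,-.0036]);BY=np.deg2rad(8.84)
def tobed(P):
    d=np.atleast_2d(P)[:,:2]-BED;c,s=np.cos(BY),np.sin(BY)
    return d@np.array([[c,-s],[s,c]])
def toworld(P):
    c,s=np.cos(BY),np.sin(BY)
    return np.atleast_2d(P)@np.array([[c,s],[-s,c]])+BED
E
python3 - <<'E'
from h import *
c=cam('top')
# tray from wrist picture c.png
i=bot.camera_info('wrist');T=np.array(i['tool_from_camera']);Rt=R.from_euler('xyz',[-3.141,0,-.318]).as_matrix()
w=(np.array(i['intrinsics']),Rt@T[:3,:3],Rt@T[:3,3]+[.4962,-.2863,.2069])
im=cv2.imread('pics/c.png')[:,:,::-1].copy();hsv=cv2.cvtColor(im,cv2.COLOR_RGB2HSV)
m=cv2.inRange(hsv,(105,120,40),(125,255,255));m[:,200:]=0
q=max(cv2.findContours(m,cv2.RETR_EXTERNAL,cv2.CHAIN_APPROX_NONE)[0],key=cv2.contourArea)[:,0]
for nm,k in(('right',q[q[:,0].argmax()]),('top',q[q[:,1].argmin()])):
    print(nm,k,plane(w,[k],.046)[0].round(4))
print('expected from top cam',toworld([[-.098,-.143],[.098,-.143]]).round(4))
L=np.array([[88,130],[122,122],[92,162],[130,153],[100,195],[135,188]])/2+[200,130]
print((1e3*tobed(plane(c,L,.052))).round());print((1e3*tobed(plane(c,np.array([[107,138],[114,170]])/2+[200,130],.076))).round())
print('probe',(1e3*tobed(plane(c,[[292.,206.]],.066))).round())
E
```

```text
right [172 204] [ 0.516  -0.1715  0.046 ]
top [55 40] [ 0.7029 -0.1287  0.046 ]
expected from top cam [[ 0.5121 -0.16  ]
 [ 0.7058 -0.1298]]
[[ 38. 103.]
 [ 41.  64.]
 [  1. 103.]
 [  6.  60.]
 [-36.  99.]
 [-34.  60.]]
[[ 23.  82.]
 [-13.  79.]]
probe [[-3.  0.]]
```

```bash
cat >> h.py <<'E'
OFF=.0707;TZ=.0742+.028
def comb():
    s=bot.get_state();Rt=rot(s['eef_rot']);p=np.array(s['eef_pos'])-OFF*Rt[:,0]
    y=np.arctan2(Rt[1,0],Rt[0,0])
    return np.r_[1e3*tobed(p)[0],1e3*(s['eef_pos'][2]-TZ)],y,s
def st():
    b,y,s=comb();print('comb bed mm',b.round(1),'yaw err',round((y-BY+np.pi/2+np.pi)%(2*np.pi)-np.pi,3),'t',s['time'],'F',np.round(s['contact_force'],1))
def to(x,y,h):
    b=comb()[0];print('shift mm',-(y-b[1]).round(1),-(x-b[0]).round(1),-(h-b[2]).round(1))
E
python3 -c "
from h import *
st();to(5,115,75)"
```

```text
comb bed mm [-142.  -215.8  145.3] yaw err -0.005 t 7.85 F [ 0.5 -0.2 -1.7]
shift mm -330.8 -147.0 70.3
```

```bash
python3 -m creep '{"jaw":[0.01,0.01,0.01,0.01,0.01,0.01,0.01,0.01,0.01,0.01,0.01,0.01,0.01],"translation":[[-0.037,-0.016,0],[-0.037,-0.016,0],[-0.037,-0.016,0],[-0.037,-0.016,0],[-0.037,-0.016,0],[-0.037,-0.016,0],[-0.037,-0.016,0],[-0.037,-0.016,0],[-0.036,-0.018,0],[0,0,0.03],[0,0,0.03],[0,0,0.01],[0,0,0]],"roll":[0,0,0,0,0,0,0,0,0,0,0,0,0]}'
python3 - <<'E'
from h import *
st();to(5,115,28)
b,y,s=comb();c,im=snap('top','e.png')
p=toworld([[b[0]/1e3,b[1]/1e3]])[0]
k=proj(c,[[*p,.028+b[2]/1e3+.044]])[0];print('bar expected px',k)
hsv=cv2.cvtColor(im,cv2.COLOR_RGB2HSV)
cv2.imwrite('pics/e2.png',cv2.resize(im[110:300,180:400],(660,570),interpolation=cv2.INTER_CUBIC)[:,:,::-1])
E
```

```text
time: 9.15
eef_pos: [0.5846, 0.0408, 0.177]
eef_rot: [3.137, -0.001, -1.423]
contact_force: [0.3, 0.4, -1.2]
grip_width: 0.194
finger_force: 68.7
comb bed mm [  4.9 115.   74.8] yaw err -0.006 t 9.15 F [ 0.3  0.4 -1.2]
shift mm -0.0 -0.1 46.8
bar expected px [236.91396903 205.52751093]
```

View pics/e2.png

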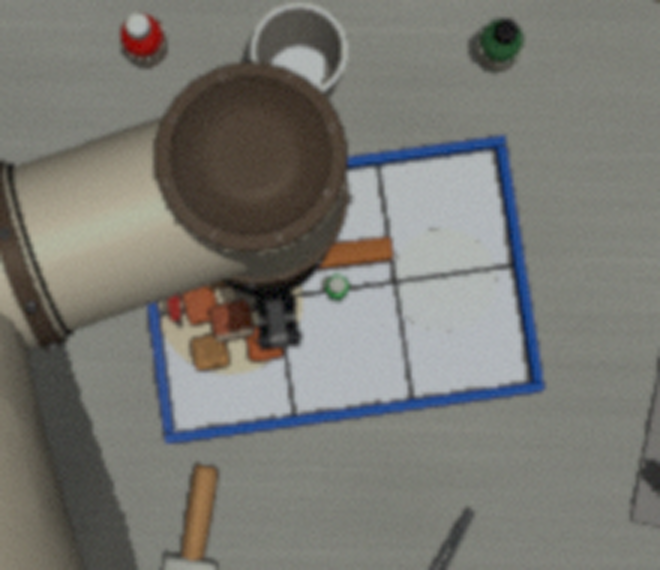

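```bash
python3 -m creep '{"jaw":[0.01,0.01,0.01,0.01,0.01,0.01,0.01,0.01,0.01,0.01,0.01,0.01,0.01,0.01,0.01,0.01,0.01,0.01,0.01,0.01],"translation":[[0,0,0.02],[0,0,0.02],[0,0,0.007],[0.01,0,0],[0.01,0,0],[0.01,0,0],[0.01,0,0],[0.01,0,0],[0.01,0,0],[0.01,0,0],[0,0,0],[-0.01,0,-0.02],[0,0,-0.04],[0.04,0,0],[0.04,0,0],[0.04,0,0],[0.04,0,0],[0.04,0,0],[0.04,0,0],[0,0,0]],"roll":[0,0,0,0,0,0,0,0,0,0,0,0,0,0,0,0,0,0,0,0]}'
python3 - <<'E'
from h import *
st();c,im=snap('top','f.png')
cv2.imwrite('pics/f2.png',cv2.resize(im[130:290,210:370],(600,600),interpolation=cv2.INTER_CUBIC)[:,:,::-1])
E
```

```text
time: 11.2
eef_pos: [0.6304, -0.2596, 0.191]
eef_rot: [3.14, -0.001, -1.426]
contact_force: [0.8, 0.2, -1.1]
grip_width: 0.191
finger_force: 68.8
comb bed mm [   4.2 -188.9   88.8] yaw err -0.009 t 11.2 F [ 0.8  0.2 -1.1]
```

View pics/f2.png

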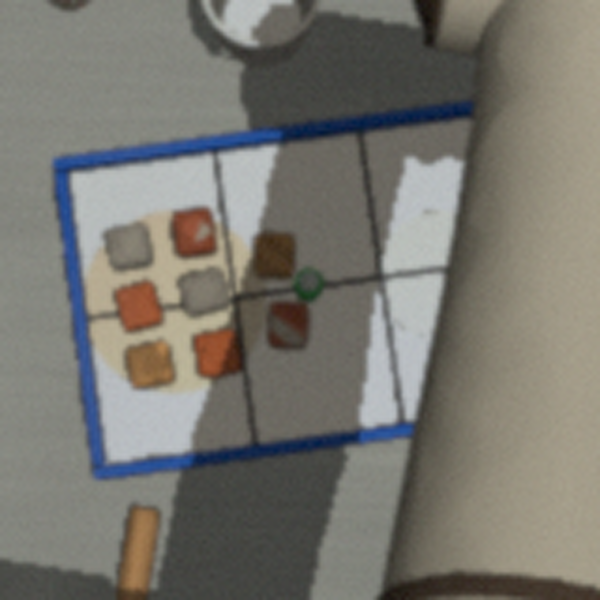

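Both top lumps are now on the bed in the middle squares, beside the probe (brown 275,255; brick 288,325), six still at the end in two rows.

```bash
cat >> h.py <<'E'
def find(c,im):
    """lump blobs on the bed: grown saturation/edge mask inside the rim; prints bed mm"""
    lab=cv2.cvtColor(im,cv2.COLOR_RGB2LAB).astype(int);hsv=cv2.cvtColor(im,cv2.COLOR_RGB2HSV).astype(int)
    poly=proj(c,np.c_[toworld([[-.088,-.133],[.088,-.133],[.088,.133],[-.088,.133]]),[.035]*4]).astype(np.int32)
    roi=np.zeros(im.shape[:2],np.uint8);cv2.fillPoly(roi,[poly],255)
    w=((hsv[:,:,1]>85)&((hsv[:,:,0]<22)|(hsv[:,:,0]>170))&(hsv[:,:,2]>40)).astype(np.uint8)*255&roi
    g=((hsv[:,:,1]<85)&(hsv[:,:,2]<150)&(hsv[:,:,2]>95)).astype(np.uint8)*255&roi
    for nm,m in(('warm',w),('grey',g)):
        m=cv2.morphologyEx(m,cv2.MORPH_OPEN,np.ones((4,4),np.uint8))
        n,_,s,ce=cv2.connectedComponentsWithStats(m)
        for k in range(1,n):
            if s[k,4]>30: print(nm,'area',s[k,4],'box',s[k,2:4],'bed',(1e3*tobed(plane(c,[ce[k]],.046))[0]).round(),'V',int(np.median(hsv[:,:,2][_==k])))
E
python3 - <<'E'
from h import *
c=cam('top')
L=np.array([[275,255],[288,325],[130,245],[195,232],[138,305],[205,291],[150,363],[217,353]])/3.75+[210,130]
print((1e3*tobed(plane(c,L,.05))).round())
find(c,cv2.imread('pics/f.png')[:,:,::-1].copy())
st()
E
```

```text
[[ 19.  16.]
 [-24.  15.]
 [ 37. 102.]
 [ 39.  62.]
 [  1. 102.]
 [  3.  61.]
 [-35.  99.]
 [-34.  59.]]
warm area 100 box [10 12] bed [39. 64.] V 125
warm area 108 box [10 11] bed [17. 16.] V 70
warm area 128 box [12 13] bed [ -1. 100.] V 148
warm area 53 box [9 7] bed [-19.  10.] V 68
warm area 142 box [13 13] bed [-36.  57.] V 127
warm area 118 box [12 11] bed [-37.  98.] V 135
grey area 337 box [27 26] bed [ 66. -73.] V 107
grey area 1092 box [24 76] bed [ -25. -110.] V 128
grey area 823 box [30 37] bed [ 43. -16.] V 107
grey area 133 box [13 12] bed [ 36. 102.] V 126
grey area 153 box [15 13] bed [ 3. 59.] V 120
grey area 934 box [34 41] bed [-53.   0.] V 108
grey area 212 box [15 18] bed [-73.  60.] V 107
comb bed mm [   4.2 -186.7   88.8] yaw err -0.008 t 11.25 F [-0.1  1.  -0.7]
```

```bash
python3 -m creep '{"jaw":[0.01,0.01,0.01,0.01,0.01,0.01,0.01,0.01,0.01,0.01,0.01],"translation":[[-0.0386,-0.0066,0],[-0.0386,-0.0066,0],[-0.0386,-0.0066,0],[-0.0386,-0.0066,0],[-0.0386,-0.0066,0],[-0.0386,-0.0066,0],[-0.0386,-0.0066,0.02],[0,0,0.03],[0,0,0],[0,0,0],[0,0,0]],"roll":[0,0,0,0,0,0,0,0,0,0,0]}'
python3 -c "
from h import *
st();to(50,83,4)"
```

```text
time: 12.35
eef_pos: [0.6369, 0.0186, 0.144]
eef_rot: [-3.139, -0.0, -1.421]
contact_force: [0.5, 0.4, -1.4]
grip_width: 0.191
finger_force: 68.8
comb bed mm [53.  85.  41.8] yaw err -0.004 t 12.35 F [ 0.5  0.4 -1.4]
shift mm 2.0 3.0 37.8
```

```bash
python3 -m creep '{"jaw":[0.01,0.01,0.01,0.01,0.01],"translation":[[0.002,0.003,0.005],[0,0,0.012],[0,0,0.012],[0,0,0.009],[0,0,0]],"roll":[0,0,0,0,0]}'
python3 -c "
from h import *
st()"
```

```text
time: 12.85
eef_pos: [0.6325, 0.016, 0.1023]
eef_rot: [3.139, -0.0, -1.421]
contact_force: [0.4, 0.9, -1.4]
grip_width: 0.195
finger_force: 68.8
comb bed mm [48.3 83.1  0.1] yaw err -0.005 t 12.85 F [ 0.4  0.9 -1.4]
```

```bash
python3 -m creep '{"jaw":[0.01,0.01,0.01,0.01,0.01,0.01,0.01,0.01,0.01,0.01,0.01,0.01,0.01,0.01,0.01,0.01,0.01,0.01,0.01],"translation":[[0,0,-0.003],[0.009,-0.002,0],[0.009,-0.003,0],[0.009,-0.003,0],[0.009,-0.003,0],[0.009,-0.003,0],[0.009,0,0],[0.013,0,0],[0.013,0,0],[0.013,0,0],[0.013,0,0],[0.013,0,0],[0.013,0,0],[0.013,0,0],[-0.01,0,0],[0,0,-0.03],[0,0,-0.04],[0.04,0.02,0],[0.03,0.02,0]],"roll":[0,0,0,0,0,0,0,0,0,0,0,0,0,0,0,0,0,0,0]}'
python3 - <<'E'
from h import *
st()
c,im=snap('top','g.png');find(c,im)
E
```

```text
time: 14.75
eef_pos: [0.6391, -0.1905, 0.179]
eef_rot: [-3.138, -0.001, -1.418]
contact_force: [-0.2, -0.7, -1.5]
grip_width: 0.196
finger_force: 68.9
comb bed mm [  22.9 -122.    76.8] yaw err -0.002 t 14.75 F [-0.2 -0.7 -1.5]
warm area 134 box [12 13] bed [ -1. 100.] V 145
warm area 145 box [13 13] bed [-36.  57.] V 78
warm area 125 box [12 12] bed [-37.  98.] V 77
grey area 818 box [14 79] bed [ -10. -112.] V 134
grey area 1318 box [24 80] bed [-9. -9.] V 134
grey area 369 box [17 27] bed [57. 22.] V 108
grey area 178 box [13 16] bed [65. 58.] V 107
grey area 134 box [13 12] bed [ 36. 102.] V 126
grey area 34 box [5 8] bed [-41.  34.] V 105
grey area 545 box [34 21] bed [-72.  82.] V 109
```

```bash
python3 -m creep '{"jaw":[0.01,0.01,0.01,0.01,0.01,0.01,0.01,0.01,0.01],"translation":[[-0.041,0.0142,0],[-0.041,0.0142,0],[-0.041,0.0142,0],[-0.041,0.0142,0],[-0.041,0.0142,0],[0,0,0.03],[0,0,0.01],[0,0,0],[0,0,0]],"roll":[0,0,0,0,0,0,0,0,0]}'
python3 -c "
from h import *
st();to(-48,82,2.5)"
```

```text
time: 15.7
eef_pos: [0.5381, 0.0013, 0.1375]
eef_rot: [-3.141, -0.001, -1.421]
contact_force: [0.3, 0.4, -0.0]
grip_width: 0.192
finger_force: 68.8
comb bed mm [-47.2  83.1  35.3] yaw err -0.005 t 15.7 F [ 0.3  0.4 -0. ]
shift mm 1.1 0.8 32.8
```

```bash
python3 -m creep '{"jaw":[0.01,0.01,0.01,0.01],"translation":[[0.0035,0,0],[0,0,0.012],[0,0,0.012],[0,0,0.009]],"roll":[0,0,0,0]}'
python3 -c "
from h import *
st()"
python3 -m creep '{"jaw":[0.01,0.01,0.01,0.01,0.01,0.01,0.01,0.01,0.01,0.01,0.01,0.01,0.01,0.01,0.01,0.01,0.01,0.01,0.01],"translation":[[0,0,0],[0.009,0.002,0],[0.009,0.003,0],[0.009,0.003,0],[0.009,0.003,0],[0.009,0.003,0],[0.009,0,0],[0.013,0,0],[0.013,0,0],[0.013,0,0],[0.013,0,0],[0.013,0,0],[0.013,0,0],[0.01,0,0],[-0.01,0,0],[0,0,-0.03],[0,0,-0.04],[0.04,0,0],[0.04,0,0]],"roll":[0,0,0,0,0,0,0,0,0,0,0,0,0,0,0,0,0,0,0]}'
python3 -m creep '{"jaw":[0.01,0.01,0.01],"translation":[[0.04,0,0],[0.04,0,0],[0,0,0]],"roll":[0,0,0]}'
python3 - <<'E'
from h import *
st()
c,im=snap('top','i.png');find(c,im)
cv2.imwrite('pics/i2.png',cv2.resize(im[130:290,210:390],(675,600),interpolation=cv2.INTER_CUBIC)[:,:,::-1])
E
```

```text
time: 16.1
eef_pos: [0.5371, -0.002, 0.1025]
eef_rot: [3.14, 0.0, -1.422]
contact_force: [0.4, -0.4, -1.5]
grip_width: 0.193
finger_force: 68.9
comb bed mm [-48.7  79.9   0.3] yaw err -0.005 t 16.1 F [ 0.4 -0.4 -1.5]
time: 18.0
eef_pos: [0.5569, -0.2128, 0.1763]
eef_rot: [-3.137, -0.001, -1.417]
contact_force: [0.6, -0.1, -1.1]
grip_width: 0.196
finger_force: 68.9
time: 18.3
eef_pos: [0.5677, -0.2958, 0.1733]
eef_rot: [3.141, -0.001, -1.425]
contact_force: [-0.2, 0.9, -1.0]
grip_width: 0.191
finger_force: 68.9
comb bed mm [ -63.4 -215.1   71.1] yaw err -0.008 t 18.3 F [-0.2  0.9 -1. ]
warm area 98 box [11 12] bed [ 48. -79.] V 67
warm area 101 box [11 12] bed [18. 11.] V 130
warm area 123 box [12 12] bed [ -1. 101.] V 149
warm area 56 box [8 9] bed [-16. -17.] V 68
warm area 120 box [12 11] bed [-49. -81.] V 145
warm area 121 box [12 12] bed [-37.  98.] V 135
grey area 1164 box [41 40] bed [ 41. -92.] V 105
grey area 429 box [17 37] bed [ 41. -29.] V 106
grey area 133 box [13 12] bed [ 36. 102.] V 125
grey area 153 box [15 13] bed [ 3. 59.] V 119
grey area 327 box [16 34] bed [-37. -62.] V 105
grey area 851 box [36 36] bed [-62.  -8.] V 107
```

View pics/i2.png

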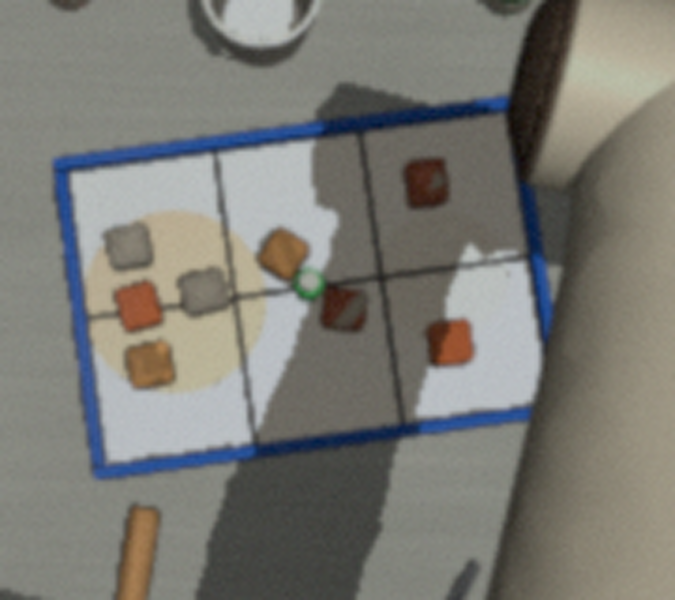

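Every square holds a lump, all flat on the bed: far (427,183) and (450,342), middle (284,253) and (343,308), four at the near end. Returning the rake.

```bash
python3 -m creep '{"jaw":[0.01,0.01,0.01,0.01,0.01,0.01,0.01,0.01,0.01,0.01,0.01,0.01,0.01,0.01,0.01,0.01,0.01],"translation":[[0,0,-0.03],[0,0,-0.02],[0,0.035,0],[0,0.035,0],[0,0,0],[0,0,0],[0,0,0],[0,0,0],[0,0,0],[0,0,0],[0,0,0],[0,0,0],[0,0,0],[0,0,0],[0,0,0],[0,0,0],[0,0,0]],"roll":[0,0,0,0,0.148,0.148,0.148,0.148,0.148,0.148,0.148,0.148,0.148,0.148,0.148,0.148,0.148]}'
python3 -m creep '{"jaw":[0.01,0.01],"translation":[[0,0,0],[0,0,0]],"roll":[0,0]}'
python3 -c "
from h import *
go(.4946,-.2944,.0802,2.939);go(.4946,-.2944,.0802,2.939)"
```

```text
time: 20.05
eef_pos: [0.4984, -0.3011, 0.2241]
eef_rot: [3.141, -0.0, 2.934]
contact_force: [0.1, -0.0, -0.9]
grip_width: 0.196
finger_force: 69.0
time: 20.25
eef_pos: [0.4984, -0.3018, 0.2242]
eef_rot: [3.141, -0.0, 2.943]
contact_force: [0.2, -0.5, -1.2]
grip_width: 0.194
finger_force: 69.0
shift [0.0052 0.0065 0.144 ] dist 0.144 roll 0.0038 t 20.25
shift [0.0052 0.0065 0.144 ] dist 0.144 roll 0.0038 t 20.25
```

```bash
python3 -m creep '{"jaw":[0.01,0.01,0.01,0.01,0.01],"translation":[[0.005,0.0065,0.02],[0,0,0.03],[0,0,0.03],[0,0,0.02],[0,0,0]],"roll":[0.002,0,0,0,0]}'
python3 - <<'E'
from h import *
go(.4946,-.2944,.0802,2.939)
c,im=snap('wrist','j.png')
cv2.imwrite('pics/j2.png',im[:,:,::-1])
E
```

```text
time: 20.75
eef_pos: [0.4926, -0.2942, 0.121]
eef_rot: [3.14, -0.007, 2.938]
contact_force: [-0.4, 0.7, -1.3]
grip_width: 0.194
finger_force: 68.9
shift [-0.0023  0.0001  0.0408] dist 0.041 roll -0.0006 t 20.75
```

View pics/j2.png

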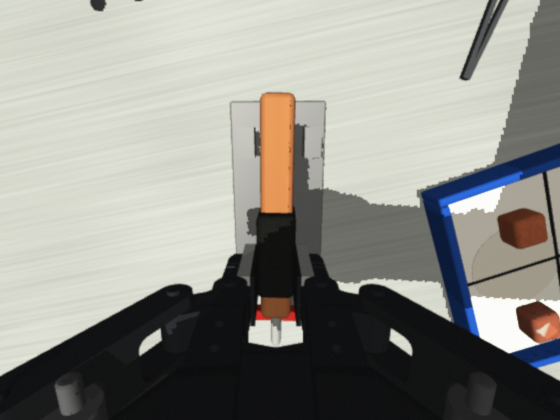

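The handle (centre column 278) is centred over the fork (prongs 257 and 302); lowering.

```bash
python3 -m creep '{"jaw":[0.01,0.01,0.01,0.01,0.01,0.01],"translation":[[-0.001,0,0.012],[0,0,0.012],[0,0,0.01],[0,0,0.004],[0,0,0.002],[0,0,0]],"roll":[0,0,0,0,0,0]}'
```

```text
time: 21.4
eef_pos: [0.4958, -0.2958, 0.084]
eef_rot: [-3.142, -0.0, 2.937]
contact_force: [-0.0, 0.4, -1.9]
grip_width: 0.189
finger_force: 69.0
```

```bash
python3 -m creep '{"jaw":[0.01,0.01,0.01],"translation":[[0,0,0.002],[0,0,0.002],[0,0,0]],"roll":[0,0,0]}'
```

```text
time: 21.7
eef_pos: [0.4961, -0.2958, 0.0804]
eef_rot: [-3.141, 0.001, 2.937]
contact_force: [-0.0, 0.1, -0.3]
grip_width: 0.194
finger_force: 69.0
```

```bash
python3 -m creep '{"jaw":[0.01,0.025,0.03,0.04,0.06,0.06,0.06,0.06,0.06,0.06,0.06,0.06,0.06],"translation":[[0,0,0.001],[0,0,0],[0,0,0],[0,0,0],[0,0,0],[0,0,0],[0,0,-0.02],[0,0,-0.03],[0,0,-0.04],[0,0,-0.04],[0,0,-0.04],[0,0,0],[0,0,0]],"roll":[0,0,0,0,0,0,0,0,0,0,0,0,0]}'
python3 - <<'E'
from h import *
c,im=snap('wrist','k.png')
t,jm=snap('top','k2.png');find(t,jm)
hsv=cv2.cvtColor(im,cv2.COLOR_RGB2HSV)
for nm,m,z in(('wood',cv2.inRange(hsv,(6,110,60),(18,255,255)),.105),('red',cv2.inRange(hsv,(0,190,100),(5,255,255))|cv2.inRange(hsv,(172,190,100),(180,255,255)),.05)):
  for q in cv2.findContours(m,cv2.RETR_EXTERNAL,cv2.CHAIN_APPROX_NONE)[0]:
    if cv2.contourArea(q)>60: print(nm,cv2.contourArea(q),cv2.boundingRect(q),cv2.minAreaRect(plane(c,q[:,0],z)[:,:2].astype(np.float32)))
cv2.imwrite('pics/k3.png',np.hstack([cv2.resize(im,(400,300)),cv2.resize(jm,(400,300))])[:,:,::-1])
E
```

```text
time: 23.0
eef_pos: [0.4961, -0.2956, 0.2501]
eef_rot: [3.141, 0.002, 2.936]
contact_force: [0.2, 0.3, -0.3]
grip_width: 0.701
finger_force: 0.0
warm area 100 box [11 12] bed [ 48. -79.] V 97
warm area 109 box [12 12] bed [18. 10.] V 123
warm area 127 box [12 13] bed [ -1. 100.] V 143
warm area 54 box [7 9] bed [-16. -16.] V 68
warm area 127 box [12 12] bed [-48. -81.] V 77
warm area 117 box [12 11] bed [-37.  98.] V 131
grey area 408 box [19 28] bed [ 30. -24.] V 103
grey area 544 box [39 23] bed [ 19. -87.] V 101
grey area 130 box [13 12] bed [ 37. 101.] V 121
grey area 143 box [15 12] bed [ 4. 59.] V 116
grey area 779 box [39 41] bed [-37. -89.] V 102
grey area 632 box [29 31] bed [-64. -14.] V 104
wood 300.5 (451, 250, 22, 22) ((0.615851879119873, -0.10888930410146713), (0.022421354427933693, 0.0217420794069767), 7.719672679901123)
wood 135.5 (271, 210, 14, 12) ((0.5225529074668884, -0.29827582836151123), (0.01391338650137186, 0.012251344509422779), 78.23056030273438)
wood 317.0 (511, 207, 36, 21) ((0.5762461423873901, -0.03511185944080353), (0.033629123121500015, 0.021209491416811943), 56.23707580566406)
wood 129.5 (500, 189, 15, 18) ((0.5551966428756714, -0.05502781644463539), (0.012056932784616947, 0.020832303911447525), 53.03701400756836)
wood 67.0 (491, 185, 14, 15) ((0.5431561470031738, -0.06726828962564468), (0.015002933330833912, 0.012661123648285866), 6.930055618286133)
wood 451.5 (430, 179, 28, 26) ((0.5319699048995972, -0.12273941189050674), (0.02586611546576023, 0.025476042181253433), 9.430909156799316)
wood 808.5 (269, 111, 16, 57) ((0.44491755962371826, -0.28324267268180847), (0.015344604849815369, 0.054587386548519135), 78.22795104980469)
```

View pics/k3.png

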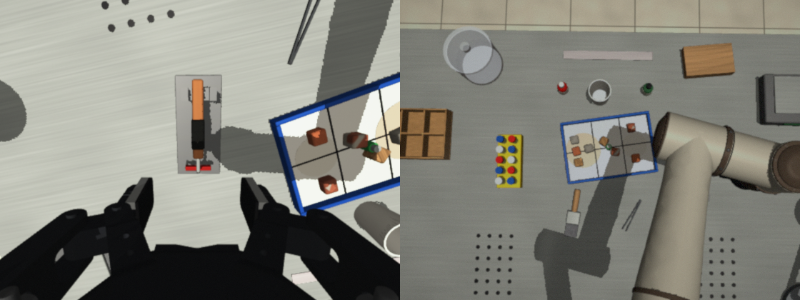

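```bash
python3 -c "
import cv2
a=cv2.imread('pics/k.png')[90:250,230:330];cv2.imwrite('pics/l.png',cv2.resize(a,(375,600),interpolation=2))"
```

```text
(no output)
```

View pics/l.png

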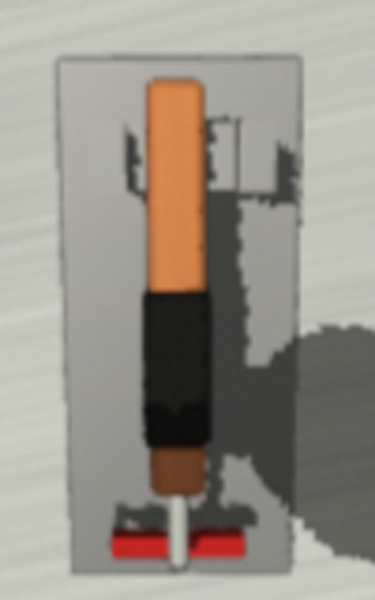

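The handle lies in the fork slot (about 130–240, handle 147–205) and the bar stands square on the base plate, as at the start.

```bash
python3 -c "
from station import bot
print(bot.job_done())"
```

```text
the job is handed in; nothing more can be done
None
```

The job is handed in at about 23 s of the 72 s limit: in the last camera check all eight lumps lay in one layer with at least one in each of the six squares, and the rake was back on its rest about 2 mm from where it started; no verdict was returned.

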